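# Line up the stain series by shade

### The job

Stand the four sample jars on the blue pads of the rail, one to a pad and each centred on it, ordered by cap shade: the palest on the pad next to the yellow block, then step by step darker to the darkest at the far end. Keep the jars upright all the while and do not disturb the amber bottle.

Things in the scene. Friction and masses are not known exactly. Their poses are not given: they have to be found in the camera images.
- jar_pale: loose capped sample jar, upright, 60 mm tall, about 50 g: white body 34 mm across (lower 38 mm) and a flat round cap 36 mm across (upper 22 mm) coloured very pale pink, almost white, the palest of the four; all four jars are the same size. Origin: centre of its underside, z up.
- jar_light: loose capped sample jar, upright, 60 mm tall, about 50 g: white body 34 mm across (lower 38 mm) and a flat round cap 36 mm across (upper 22 mm) coloured light salmon pink, the second palest of the four; all four jars are the same size. Origin: centre of its underside, z up.
- jar_mid: loose capped sample jar, upright, 60 mm tall, about 50 g: white body 34 mm across (lower 38 mm) and a flat round cap 36 mm across (upper 22 mm) coloured strong red, the second darkest of the four; all four jars are the same size. Origin: centre of its underside, z up.
- jar_dark: loose capped sample jar, upright, 60 mm tall, about 50 g: white body 34 mm across (lower 38 mm) and a flat round cap 36 mm across (upper 22 mm) coloured very dark maroon, almost black, the darkest of the four; all four jars are the same size. Origin: centre of its underside, z up.
- pad_a: one of four identical fixed round blue plastic pads, 50 mm across and 4 mm thick, in a row (straight to within 5 mm) about 80 mm apart (70 to 90 mm) along a fixed aluminium rail (85 mm wide, 420 mm long, its flat top 20 mm above the bench). Which end of the row is the beginning is told only by the yellow block. Origin: centre of the pad's underside, on the rail's top; a jar stands 4 mm above it. x across the rail, y along it.
- pad_b: one of four identical fixed round blue plastic pads, 50 mm across and 4 mm thick, in a row (straight to within 5 mm) about 80 mm apart (70 to 90 mm) along a fixed aluminium rail (85 mm wide, 420 mm long, its flat top 20 mm above the bench). Which end of the row is the beginning is told only by the yellow block. Origin: centre of the pad's underside, on the rail's top; a jar stands 4 mm above it. x across the rail, y along it.
- pad_c: one of four identical fixed round blue plastic pads, 50 mm across and 4 mm thick, in a row (straight to within 5 mm) about 80 mm apart (70 to 90 mm) along a fixed aluminium rail (85 mm wide, 420 mm long, its flat top 20 mm above the bench). Which end of the row is the beginning is told only by the yellow block. Origin: centre of the pad's underside, on the rail's top; a jar stands 4 mm above it. x across the rail, y along it.
- pad_d: one of four identical fixed round blue plastic pads, 50 mm across and 4 mm thick, in a row (straight to within 5 mm) about 80 mm apart (70 to 90 mm) along a fixed aluminium rail (85 mm wide, 420 mm long, its flat top 20 mm above the bench). Which end of the row is the beginning is told only by the yellow block. Origin: centre of the pad's underside, on the rail's top; a jar stands 4 mm above it. x across the rail, y along it.
- marker: fixed yellow block, 70 mm long across the rail, 24 mm along it, 14 mm tall, on one end of the rail, about 72 mm beyond the last pad; it marks the beginning of the row. It may be at either end (a grey block of the same size is at the other). Origin: centre of its underside, on the rail's top; x across the rail, y along it.
- amber_bottle: loose amber glass bottle with white cap, 54 mm across and 110 mm tall, about 250 g, standing to the left of the work; a bystander to leave alone. Origin: centre of its underside, z up.
Things that resemble listed ones, but are neither listed nor needed, are in the scene too. What is shaped like the jar_light but purple is not meant. What is shaped like the jar_mid but turquoise is not meant.

How it is judged:
At the end, for the whole second after the job is handed in: Counting from the pad nearest the yellow block: palest, second palest, second darkest, darkest jar, each standing upright (within 0.1 rad) and at rest on its pad, its centre within 12 mm of the pad's centre; the amber bottle within 15 mm of where it began (((horizontal distance between marker and pad_a below 0.15 m and horizontal distance between jar_pale and pad_a below 0.012 m and z of jar_pale in the frame of pad_a between 0 and 0.008 m and horizontal distance between jar_light and pad_b below 0.012 m and z of jar_light in the frame of pad_b between 0 and 0.008 m and horizontal distance between jar_mid and pad_c below 0.012 m and z of jar_mid in the frame of pad_c between 0 and 0.008 m and horizontal distance between jar_dark and pad_d below 0.012 m and z of jar_dark in the frame of pad_d between 0 and 0.008 m) or (horizontal distance between marker and pad_d below 0.15 m and horizontal distance between jar_pale and pad_d below 0.012 m and z of jar_pale in the frame of pad_d between 0 and 0.008 m and horizontal distance between jar_light and pad_c below 0.012 m and z of jar_light in the frame of pad_c between 0 and 0.008 m and horizontal distance between jar_mid and pad_b below 0.012 m and z of jar_mid in the frame of pad_b between 0 and 0.008 m and horizontal distance between jar_dark and pad_a below 0.012 m and z of jar_dark in the frame of pad_a between 0 and 0.008 m)) and angle between each of jar_pale, jar_light, jar_mid, jar_dark's own z axis and vertical below 0.1 rad and linear speed of each of jar_pale, jar_light, jar_mid, jar_dark below 0.02 m/s and distance of amber_bottle from where it was at the start of the episode below 0.015 m); the robot touches nothing.
It fails at once if the palest jar is tipped over (more than 35 degrees) (angle between jar_pale's own z axis and vertical above 0.6 rad).
It fails at once if the second palest jar is tipped over (more than 35 degrees) (angle between jar_light's own z axis and vertical above 0.6 rad).
It fails at once if the second darkest jar is tipped over (more than 35 degrees) (angle between jar_mid's own z axis and vertical above 0.6 rad).
It fails at once if the darkest jar is tipped over (more than 35 degrees) (angle between jar_dark's own z axis and vertical above 0.6 rad).
It fails at once if the amber bottle is pushed aside (15 mm) or knocked over (distance of amber_bottle from where it was at the start of the episode above 0.015 m or angle between amber_bottle's own z axis and vertical above 0.3 rad).
It also fails if it takes over 88 s, if anything falls off the work surface, if the arm or the gripper's body presses on something with over 40 N, if the wrist force passes 120 N, or if a joint passes its speed limit or range.

### The arm

A 7-joint arm with a two-finger parallel gripper is mounted at the origin on the work surface. World frame = base frame: x ahead of the robot, y to its left, z up, the work surface at z = 0. Lengths are in m, angles in rad, forces in N, time in s.
With the tool pointing down it reaches from about 0.4 to 0.925 m from the base axis. Payload 4.1 kg.
Tool frame: the origin (TCP) lies midway between the tips of the shut fingers; the grasp point (between the pads) lies 19 mm behind it; x points along the fingers, z is the direction in which the jaws open and shut, and the axes are right-handed (so a half turn about x gives the same grasp; the last joint's range is limited). The gripper opens to 85 mm and grips with 20 to 120 N. Pads are 22 mm wide; open, the fingers measure 114 mm over their backs; the gripper's body (76 mm by 85 mm) begins 54 mm behind the grasp point. The pads swing forward as they close: fully open they stand 13 mm farther back than shut.
Start: joints at [1.166, 0.398, 0.045, 1.537, -0.019, 1.207, -0.051], TCP at [0.196, -0.62, 0.231] pointing down, gripper open.
Joint ranges: [-2.82, 2.82], [-0.49, 2.23], [-1.37, 1.46], [0, 2.46], [-1.36, 4.5], [0.23, 2], [-2.94, 2.94]. Speed limits (rad/s): [2.57, 2.57, 3.14, 3.14, 3.14, 3.14, 3.14].

### API

Orientations are given as a unit quaternion [x, y, z, w].
In Python, from bench import bot, vision gives the robot as it stands.
- The arm moves only by the shell command python3 -m inch 'ROWS' [FORCE]. ROWS is JSON, a list of rows, each a list of 3 entries, a list of its own where there are three numbers: the turn, a rotation vector about the world's x, y, z in degrees, then the shift along the world's x, y, z in m, then the opening, from -1 (shut) to 1 (fully open). In form: [[[wx, wy, wz], [tx, ty, tz], claw], ...]. A call has 1 to 12 rows; each row is the pose to reach, as a shift and turn from the pose commanded when the call began; what a row does not reach only later rows make up. A row lasts 1/12 s, in which the tool goes at most 41.7 mm and 7.16 degrees, less where a joint would pass 70% of its speed; a pose out of reach is approached as far as the arm can. A call with a gripper value outside its range is refused whole. The fingers move at their own pace and stop on an object; FORCE is the grip in N (left out, the last holds). Time passes only in rows, so rows that repeat a pose let the fingers close. It gives the time, the measured TCP pose, the force and the opening at its end, in the units of the state.
- bot.sense(): the state, without advancing time (a new reading comes with each control period).
- vision.grab_frame(name): name is "scene" or "top" or "wrist"; returns the picture (420x560x3 uint8, red, green, blue); there is no depth.
- vision.get_calibration(name): a dict with "fx", "fy", "cx", "cy" (pixels), "k1" (the pictures are not rectified: a ray, as slopes to the right and down, at radius r is drawn at 1 + k1 r^2 times it, then the intrinsics apply), "R" (3x3) and "t" (3): a world point X has camera coordinates R X + t; the wrist camera has in their place "mount" (4x4, takes a point from camera to tool coordinates, whose origin is the TCP and whose axes are the tool frame's). Camera axes: x right, y down, z forward; pixel columns grow to the right and rows downward; lengths in m; the calibration is good to about 2 mm. A picture is of the moment at which its call begins: read the wrist's pose just before it. get_calibration takes no time and is no camera call.
- bot.sign_off(): hands the job in, once; it reports no verdict.
Trained networks look in the newest picture that a camera, given by its name, has taken for a name from the list of things; names that differ only in an ending like _2 or _b are one class to them, and where a whole thing is asked for, a point or a joint stands for the part that bears it (a point fixed in the world has none). Each returns a list of dicts, best first, with "conf" (0 to 1); they miss things now and then, are a little off and sometimes report something else, mostly with a low value. They report only what shows in the picture. A call takes as long as a camera call. They do not tell look-alikes from the thing itself.
- vision.recognise(camera, label): "box" ([left, top, width, height] as shares, 0 to 1, of the picture: columns of its width, rows of its height, round what is visible of it).
- vision.cut_out(camera, label): "pixels" (420x560 bool, what is visible of it) and "box" ([left, top, width, height] as shares, 0 to 1, of the picture: columns of its width, rows of its height, round what is visible of it).
The state is a dict: "time": time; "qpos": joint angles; "joint_velocities": joint speeds; "joint_efforts": joint torques, N m; "ee_pos": TCP position; "tool_rot": TCP orientation; "wrist_force": force on the tool from outside, world axes, zero at the start; "wrist_torque": the same for the moment, N m; "gripper_width": opening from 0.0 (shut) to 1.0 (fully open).
Only numpy, scipy, OpenCV 4.12 (cv2) and the standard library are available. Lean on these libraries where they do the work, as an engineer would, in place of code of your own. Each camera call takes 0.05 s, during which the arm holds its last target. There are 200 camera calls.

## Working session

There is one attempt and no reset: what is moved stays moved. The work goes in short steps, Python scripts to look and compute and a shell command to move; the robot and the scene stay as the last step left them, time stands still between calls to the robot, and variables do not carry over. Pictures are saved under pics/ and viewed, on a budget of 14 in all, crops included, one or two more only if the job needs it, and the job is handed in when it is done.

```bash
ls; mkdir -p pics; python3 - <<'E'
from bench import bot, vision
import cv2
for n in ("top","scene"):
    f=vision.grab_frame(n); cv2.imwrite(f"pics/{n}0.png",f[:,:,::-1])
    c=vision.get_calibration(n); print(n,c)
s=bot.sense(); print(s)
E
```

```text
pics
top {'fx': 445.155787874065, 'fy': 445.155787874065, 'cx': 290.0349538819769, 'cy': 201.9363670843124, 'k1': -0.027043253059408266, 'R': array([[ 0.01860439, -0.99982281, -0.0028696 ],
       [-0.9941773 , -0.0181945 , -0.10620951],
       [ 0.10613848,  0.00482885, -0.99433963]]), 't': array([0.0620247 , 0.53170998, 1.07656855])}
scene {'fx': 455.69962932485055, 'fy': 455.69962932485055, 'cx': 279.74767796728435, 'cy': 208.82722698201243, 'k1': -0.008582409271987388, 'R': array([[-0.86359542,  0.50412842, -0.00758193],
       [ 0.38454181,  0.64886317, -0.65658525],
       [-0.32608365, -0.56993958, -0.75421371]]), 't': array([ 0.41361962, -0.21542056,  1.14389142])}
{'time': 0.1, 'qpos': array([ 1.16600328,  0.39912823,  0.04502383,  1.5377755 , -0.01871747,
        1.20691309, -0.05069147]), 'joint_velocities': array([-2.75896505e-03, -1.37819190e-03,  1.26401000e-03, -2.57649420e-03,
        5.43384419e-04,  3.10781139e-06, -1.30310940e-04]), 'joint_efforts': array([ 4.45261932e-03, -4.76261687e+01,  1.37007091e+00, -2.54950297e+01,
        1.19589476e-02,  4.99955248e-03, -1.92248325e-05]), 'ee_pos': array([ 0.19554113, -0.61927621,  0.23035095]), 'tool_rot': array([ 0.41832694,  0.57087865, -0.41763374,  0.56980892]), 'wrist_force': array([-0.24420311,  0.22821767,  0.06831954]), 'wrist_torque': array([ 0.03771749,  0.01230433, -0.0236741 ]), 'gripper_width': 0.9999843542908088}
```

View pics/top0.png

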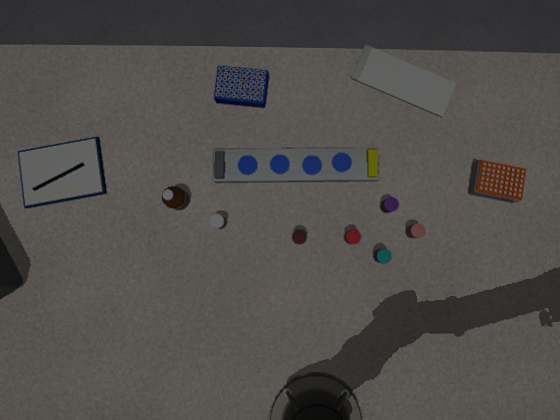

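View pics/scene0.png

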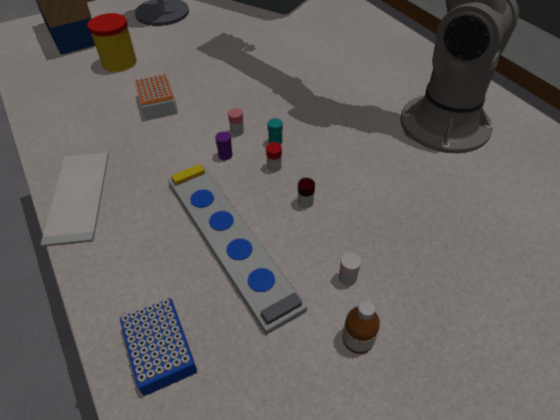

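The top view shows the rail with the yellow block at its right (−y) end, at about (373,163). Pads run at (342,162), (312,165), (280,164) and (248,165). Jars: pale (217,221), dark (299,237), red (353,237), light (417,231). Amber bottle at (173,197); look-alikes at (390,205) and (384,256). The scene view agrees.

```bash
cat > h.py <<'E'
import numpy as np, cv2
from scipy.optimize import least_squares
from bench import bot, vision
def proj(X,c):
    p=np.asarray(X)@c["R"].T+c["t"]; s=p[:,:2]/p[:,2:]; s=s*(1+c["k1"]*(s**2).sum(1,keepdims=True))
    return s*[c["fx"],c["fy"]]+[c["cx"],c["cy"]]
a=np.linspace(0,2*np.pi,40,endpoint=False); ring=np.c_[np.cos(a),np.sin(a)]
def hull(x,y,r,zs,c):
    P=np.vstack([np.c_[ring*r+[x,y],np.full(40,z)] for z in zs])
    return cv2.convexHull(proj(P,c).astype(np.float32))
def cen(h):
    m=cv2.moments(h); return np.array([m["m10"],m["m01"]])/m["m00"]
def fit(uv,r,zs,c,x0=(.55,0)):
    return least_squares(lambda p:cen(hull(*p,r,zs,c))-uv,x0).x
def mask(f,seed,tol,R=22):
    "pixels near seed with colour close to that at the seed (chroma+value), connected"
    u,v=seed; g=cv2.cvtColor(f,cv2.COLOR_RGB2LAB).astype(float)
    ref=np.median(g[v-1:v+2,u-1:u+2].reshape(-1,3),0)
    d=np.linalg.norm((g-ref)*[.5,1,1],axis=2)<tol
    yy,xx=np.mgrid[:f.shape[0],:f.shape[1]]; d&=np.hypot(xx-u,yy-v)<R
    n,l=cv2.connectedComponents(d.astype(np.uint8)); return l==l[v,u]
E
python3 - <<'E'
from h import *
S={"top":dict(light=(417,229),mid=(353,236),dark=(299,236),pale=(217,220),P1=(342,162),P2=(312,165),P3=(280,164),P4=(248,165),purple=(390,204),turq=(384,255)),
"scene":dict(light=(236,115),mid=(274,150),dark=(306,187),pale=(349,262),P1=(202,198),P2=(221,221),P3=(239,249),P4=(262,280),purple=(224,140),turq=(276,126))}
for n in S:
    f=vision.grab_frame(n);c=vision.get_calibration(n)
    for k,s in S[n].items():
        if k[0]=="P": r,zs=.025,(.024,)
        elif k=="pale": r,zs=.0175,(.0,.06)
        elif k in("purple","turq"): r,zs=.018,(.0,.06)
        else: r,zs=.018,(.038,.06)
        m=mask(f,s,16 if k!="pale" else 22,22 if n=="top" else 30); v,u=np.nonzero(m); uv=np.array([u.mean(),v.mean()])
        p=fit(uv,r,zs,c); print(n,k,uv.round(1),m.sum(),"exp",round(cv2.contourArea(hull(*p,r,zs,c))),p.round(4))
print(bot.sense()["time"])
E
```

```text
top light [417.9 230.3] 189 exp 211 [ 0.4647 -0.2389]
top mid [353.  236.3] 165 exp 193 [ 0.4476 -0.0817]
top dark [299.  235.8] 182 exp 179 [0.4461 0.0485]
top pale [216.6 220.1] 1430 exp 219 [0.4815 0.2516]
top P1 [341.2 161.7] 277 exp 304 [ 0.6351 -0.0551]
top P2 [311.6 164.5] 277 exp 305 [0.6266 0.0194]
top P3 [279.3 163.8] 276 exp 304 [0.6269 0.1007]
top P4 [247.2 164.6] 278 exp 304 [0.6236 0.1815]
top purple [390.7 203.8] 162 exp 250 [ 0.5298 -0.1771]
top turq [383.9 255.8] 182 exp 245 [ 0.4018 -0.1597]
scene light [234.8 112.4] 118 exp 218 [ 0.4586 -0.2491]
scene mid [273.5 147.5] 125 exp 257 [ 0.4416 -0.0908]
scene dark [306.  186.6] 236 exp 305 [0.4442 0.048 ]
scene pale [349.8 259.1] 2361 exp 601 [0.4644 0.2308]
scene P1 [201.5 198.1] 302 exp 331 [ 0.6354 -0.0552]
scene P2 [220.9 220.3] 346 exp 377 [0.6265 0.0198]
scene P3 [239.  248.8] 405 exp 441 [0.627  0.1009]
scene P4 [261.  279.5] 477 exp 518 [0.6239 0.1817]
scene purple [222.8 136.5] 120 exp 427 [ 0.5146 -0.2033]
scene turq [274.8 122.7] 121 exp 404 [ 0.3844 -0.1854]
0.2
```

```bash
python3 - <<'E'
from h import *
from scipy.spatial.transform import Rotation as Rn
f=vision.grab_frame("scene");c=vision.get_calibration("scene")
for k,s in dict(light=(236,113),mid=(274,148),dark=(306,184)).items():
    m=mask(f,s,10,30); v,u=np.nonzero(m); uv=np.array([u.mean(),v.mean()]); p=fit(uv,.018,(.06,),c); print(k,m.sum(),round(cv2.contourArea(hull(*p,.018,(.06,),c))),p.round(4))
for n,(u0,v0) in dict(top=(217,220),scene=(350,266)).items():
    f=vision.grab_frame(n);c=vision.get_calibration(n); g=f.astype(int).sum(2)
    w=25; q=g[v0-w:v0+w,u0-w:u0+w]; print(n,np.percentile(q,[5,50,90,95,99]),g[v0,u0])
    cv2.imwrite(f"pics/pale_{n}.png",cv2.resize(f[v0-w:v0+w,u0-w:u0+w,::-1],None,fx=6,fy=6,interpolation=0))
    for o in vision.cut_out(n,"jar_pale")[:2]:
        v,u=np.nonzero(o["pixels"]); uv=np.array([u.mean(),v.mean()]); print(o["conf"],uv,len(u),fit(uv,.0175,(0,.06),c))
s=bot.sense(); M=Rn.from_quat(s["tool_rot"]).as_matrix(); print(M.round(3)); print(vision.get_calibration("wrist"))
E
python3 -c "
import cv2,numpy as np;cv2.imwrite('pics/pale.png',np.hstack([cv2.imread('pics/pale_%s.png'%n) for n in('top','scene')]))"
```

```text
light 100 110 [ 0.4644 -0.2362]
mid 111 140 [ 0.4474 -0.0801]
dark 147 177 [0.4463 0.0509]
top [230.   265.   276.1  293.   299.01] 297
0.61 [217.82949309 220.86175115] 217 [0.47978489 0.24855208]
scene [178.95 351.   367.1  391.   395.  ] 395
0.73 [348.63362832 268.12212389] 565 [0.4779156  0.24581131]
[[-0.     0.954  0.301]
 [ 0.     0.301 -0.954]
 [-1.    -0.    -0.   ]]
{'fx': 322.1357386466471, 'fy': 322.1357386466471, 'cx': 274.65973906920385, 'cy': 210.85186861455034, 'k1': -0.07376450488259083, 'mount': array([[ 5.29206516e-04, -2.67128973e-01,  9.63660641e-01,
        -1.42724706e-01],
       [-1.28232940e-03, -9.63660165e-01, -2.67128137e-01,
         6.73333170e-02],
       [ 9.99999038e-01, -1.09436442e-03, -8.52522575e-04,
         4.67189673e-04],
       [ 0.00000000e+00,  0.00000000e+00,  0.00000000e+00,
         1.00000000e+00]])}
```

View pics/pale.png

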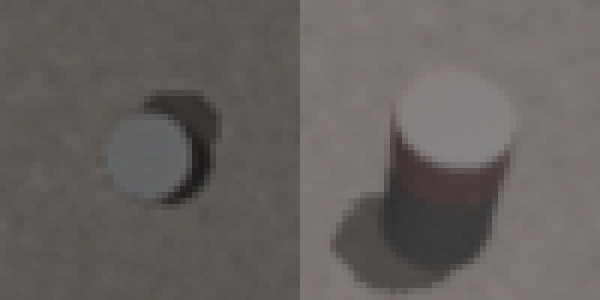

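Crop: the pale cap sits at about (216.5,221) in the top view, and all the jar fits agree within about 3 mm. I'll move above the light jar.

```bash
python3 -m inch '[[[0,0,7],[0.022,0.032,0],1],[[0,0,14],[0.045,0.064,0],1],[[0,0,21],[0.067,0.096,-0.01],1],[[0,0,28],[0.09,0.128,-0.02],1],[[0,0,35],[0.112,0.16,-0.03],1],[[0,0,42],[0.134,0.192,-0.04],1],[[0,0,49],[0.157,0.224,-0.05],1],[[0,0,56],[0.179,0.255,-0.06],1],[[0,0,63],[0.213,0.287,-0.07],1],[[0,0,70],[0.235,0.319,-0.08],1],[[0,0,72.5],[0.258,0.351,-0.091],1],[[0,0,72.5],[0.2685,0.383,-0.091],1]]' 30
python3 -m inch '[[[0,0,0],[0,0,0],1],[[0,0,0],[0,0,0],1]]'
cat >> h.py <<'E'
from scipy.spatial.transform import Rotation as Rn
def wcal():
    s=bot.sense(); c=dict(vision.get_calibration("wrist")); T=np.eye(4); T[:3,:3]=Rn.from_quat(s["tool_rot"]).as_matrix(); T[:3,3]=s["ee_pos"]
    W=np.linalg.inv(T@c["mount"]); c["R"]=W[:3,:3]; c["t"]=W[:3,3]; return c,s
def shot(name,overlays):
    c,s=wcal(); f=vision.grab_frame("wrist"); o=f[:,:,::-1].copy()
    for x,y,r,z in overlays: cv2.polylines(o,[proj(np.c_[ring*r+[x,y],np.full(40,z)],c).round().astype(np.int32)],True,(0,255,0),1)
    cv2.imwrite(name,o); print(s["time"],s["ee_pos"].round(4),s["gripper_width"]); return f,c
E
python3 - <<'E'
from h import *
shot("pics/w1.png",[(.4645,-.237,.018,.06),(.4645,-.237,.017,0)])
E
```

```text
time: 1.45
ee_pos: [0.4658, -0.2348, 0.1391]
tool_rot: [-0.001, 0.707, 0.001, 0.707]
wrist_force: [0.8, -0.9, -0.2]
gripper_width: 0.995
time: 1.62
ee_pos: [0.4654, -0.2342, 0.1404]
tool_rot: [-0.002, 0.707, 0.002, 0.707]
wrist_force: [0.3, -0.9, 0.3]
gripper_width: 1.005
1.6167 [ 0.4654 -0.2342  0.1404] 1.005182231735856
```

View pics/w1.png

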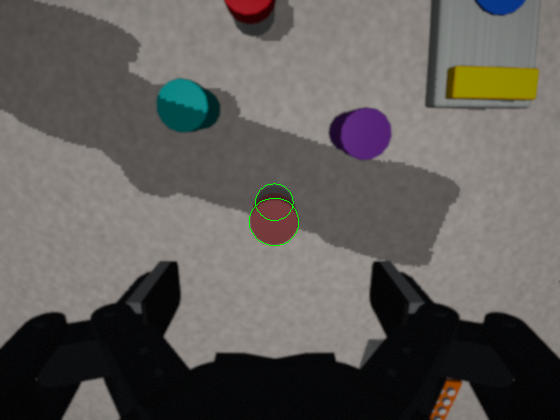

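The overlay rings sit right on the light jar at (274,222), so the estimates hold. The tool's y is 3 mm off; I'll correct that, descend and grip.

```bash
python3 -m inch '[[[0,0,0],[-0.001,-0.003,-0.02],1],[[0,0,0],[-0.001,-0.003,-0.05],1],[[0,0,0],[-0.001,-0.003,-0.08],1],[[0,0,0],[-0.001,-0.003,-0.1],1],[[0,0,0],[-0.001,-0.003,-0.113],1],[[0,0,0],[-0.001,-0.003,-0.113],1],[[0,0,0],[-0.001,-0.003,-0.113],-1],[[0,0,0],[-0.001,-0.003,-0.113],-1],[[0,0,0],[-0.001,-0.003,-0.113],-1],[[0,0,0],[-0.001,-0.003,-0.113],-1],[[0,0,0],[-0.001,-0.003,-0.113],-1],[[0,0,0],[-0.001,-0.003,-0.113],-1]]' 30
python3 -m inch '[[[0,0,0],[0,0,0],-1],[[0,0,0],[0,0,0],-1],[[0,0,0],[0,0,0],-1]]'
```

```text
time: 2.67
ee_pos: [0.4641, -0.2405, 0.0286]
tool_rot: [-0.001, 0.706, -0.0, 0.708]
wrist_force: [-0.9, 0.2, 6.2]
gripper_width: 0.41
time: 2.92
ee_pos: [0.4641, -0.2405, 0.0286]
tool_rot: [-0.001, 0.706, -0.0, 0.708]
wrist_force: [-0.7, -0.3, 6.1]
gripper_width: 0.409
```

```bash
python3 -m inch '[[[0,0,0],[0,0,0.02],-1],[[0,0,0],[0,0,0.055],-1],[[0,0,0],[0,0,0.09],-1],[[0,0,0],[0.008,0.013,0.11],-1],[[0,0,0],[0.024,0.038,0.11],-1],[[0,0,0],[0.042,0.066,0.11],-1],[[0,0,0],[0.06,0.095,0.11],-1],[[0,0,0],[0.078,0.123,0.11],-1],[[0,0,0],[0.096,0.152,0.11],-1],[[0,0,0],[0.114,0.18,0.11],-1],[[0,0,0],[0.132,0.209,0.11],-1],[[0,0,0],[0.147,0.232,0.11],-1]]'
python3 -m inch '[[[0,0,0],[0.01,0.017,0],-1],[[0,0,0],[0.0156,0.025,0],-1],[[0,0,0],[0.0156,0.025,-0.01],-1],[[0,0,0],[0.0156,0.025,-0.03],-1],[[0,0,0],[0.0156,0.025,-0.05],-1],[[0,0,0],[0.0156,0.025,-0.065],-1],[[0,0,0],[0.0156,0.025,-0.075],-1],[[0,0,0],[0.0156,0.025,-0.075],-1],[[0,0,0],[0.0156,0.025,-0.075],-1]]'
python3 - <<'E'
from h import *
shot("pics/w2.png",[(.6266,.0196,.025,.024),(.635,-.0551,.025,.024)])
E
```

```text
time: 3.92
ee_pos: [0.6109, -0.0048, 0.1373]
tool_rot: [-0.0, 0.707, 0.001, 0.707]
wrist_force: [0.2, 1.0, -0.9]
gripper_width: 0.408
time: 4.67
ee_pos: [0.6251, 0.0158, 0.0618]
tool_rot: [0.0, 0.708, -0.001, 0.707]
wrist_force: [0.2, -0.2, -0.7]
gripper_width: 0.408
4.6667 [0.6251 0.0158 0.0618] 0.40816463482916937
```

View pics/w2.png

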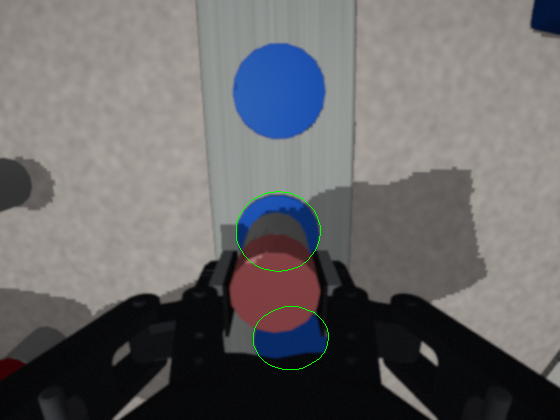

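The jar is held upright just above its pad, cap at (275,290), pad ring at (278,232). I'll lower it, release and rise.

```bash
python3 -m inch '[[[0,0,0],[0.001,0,-0.004],-1],[[0,0,0],[0.001,0,-0.008],-1],[[0,0,0],[0.001,0,-0.009],-1],[[0,0,0],[0.001,0,-0.009],-1]]'
python3 -m inch '[[[0,0,0],[0,0,0],0],[[0,0,0],[0,0,0],0.3],[[0,0,0],[0,0,0],1],[[0,0,0],[0,0,0],1],[[0,0,0],[0,0,0.01],1],[[0,0,0],[0,0,0.04],1],[[0,0,0],[0,0,0.075],1],[[0,0,0],[0,0,0.09],1],[[0,0,0],[0,0,0.09],1],[[0,0,0],[0,0,0.09],1]]'
python3 - <<'E'
from h import *
shot("pics/w3.png",[(.6266,.0196,.025,.024),(.6266,.0196,.018,.084)])
E
```

```text
time: 5.05
ee_pos: [0.6267, 0.0171, 0.0532]
tool_rot: [-0.0, 0.707, 0.0, 0.707]
wrist_force: [-0.3, 0.5, -0.7]
gripper_width: 0.409
time: 5.88
ee_pos: [0.6277, 0.0172, 0.1452]
tool_rot: [-0.0, 0.706, 0.0, 0.708]
wrist_force: [0.7, -0.6, -0.3]
gripper_width: 1.0
5.8833 [0.6277 0.0172 0.1452] 1.0001141390695536
```

View pics/w3.png

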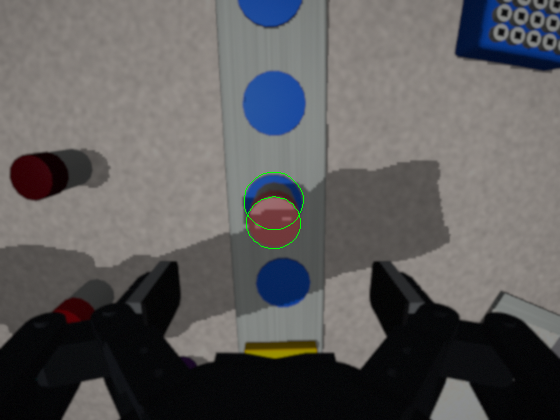

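The light jar stands centred on its pad; its cap fits the predicted ring at (273,222). Next the dark jar.

```bash
python3 -m inch '[[[0,0,0],[-0.015,0.003,0],1],[[0,0,0],[-0.045,0.008,0],1],[[0,0,0],[-0.08,0.014,0],1],[[0,0,0],[-0.115,0.02,0],1],[[0,0,0],[-0.15,0.027,0],1],[[0,0,0],[-0.173,0.031,0],1],[[0,0,0],[-0.181,0.0325,-0.01],1],[[0,0,0],[-0.181,0.0325,-0.035],1],[[0,0,0],[-0.181,0.0325,-0.065],1],[[0,0,0],[-0.181,0.0325,-0.095],1],[[0,0,0],[-0.181,0.0325,-0.112],1],[[0,0,0],[-0.181,0.0325,-0.116],1]]'
python3 -m inch '[[[0,0,0],[0,0,0],1],[[0,0,0],[0,0,0],-1],[[0,0,0],[0,0,0],-1],[[0,0,0],[0,0,0],-1],[[0,0,0],[0,0,0],-1],[[0,0,0],[0,0,0],-1],[[0,0,0],[0,0,0],-1],[[0,0,0],[0,0,0],-1]]' 30
```

```text
time: 6.93
ee_pos: [0.4417, 0.049, 0.0236]
tool_rot: [-0.0, 0.71, 0.0, 0.704]
wrist_force: [0.7, 0.3, 0.4]
gripper_width: 0.999
time: 7.6
ee_pos: [0.4465, 0.0497, 0.0283]
tool_rot: [-0.0, 0.707, 0.0, 0.708]
wrist_force: [-1.9, -0.3, 6.6]
gripper_width: 0.409
```

```bash
python3 -m inch '[[[0,0,0],[0,0,0.02],-1],[[0,0,0],[0,0,0.055],-1],[[0,0,0],[0,0,0.09],-1],[[0,0,0],[0.01,0.0075,0.11],-1],[[0,0,0],[0.03,0.0225,0.11],-1],[[0,0,0],[0.055,0.041,0.11],-1],[[0,0,0],[0.08,0.059,0.11],-1],[[0,0,0],[0.105,0.078,0.11],-1],[[0,0,0],[0.13,0.0965,0.11],-1],[[0,0,0],[0.153,0.1135,0.11],-1],[[0,0,0],[0.17,0.126,0.11],-1],[[0,0,0],[0.1777,0.132,0.11],-1]]'
python3 -m inch '[[[0,0,0],[0,0,0],-1],[[0,0,0],[0,0,-0.02],-1],[[0,0,0],[0,0,-0.045],-1],[[0,0,0],[0,0,-0.065],-1],[[0,0,0],[0,0,-0.075],-1],[[0,0,0],[0,0,-0.08],-1],[[0,0,0],[0,0,-0.083],-1],[[0,0,0],[0,0,-0.084],-1],[[0,0,0],[0,0,-0.084],-1],[[0,0,0],[0,0,-0.084],-1]]'
```

```text
time: 8.6
ee_pos: [0.6252, 0.1839, 0.1371]
tool_rot: [0.0, 0.707, 0.001, 0.707]
wrist_force: [0.3, 0.2, -0.6]
gripper_width: 0.411
time: 9.43
ee_pos: [0.6242, 0.1819, 0.0545]
tool_rot: [0.0, 0.706, 0.0, 0.708]
wrist_force: [0.6, 0.3, -1.1]
gripper_width: 0.411
```

```bash
python3 -m inch '[[[0,0,0],[0,0,-0.001],-1],[[0,0,0],[0,0,-0.0015],-1],[[0,0,0],[0,0,-0.0015],-1],[[0,0,0],[0,0,-0.0015],0],[[0,0,0],[0,0,-0.0015],0.3],[[0,0,0],[0,0,-0.0015],1],[[0,0,0],[0,0,-0.0015],1],[[0,0,0],[0,0,0.01],1],[[0,0,0],[0,0,0.04],1],[[0,0,0],[0,0,0.075],1],[[0,0,0],[0,0,0.09],1],[[0,0,0],[0,0,0.09],1]]'
python3 -m inch '[[[0,0,0],[0,0,0],1],[[0,0,0],[0,0,0],1]]'
python3 - <<'E'
from h import *
shot("pics/w4.png",[(.6238,.1816,.025,.024),(.6238,.1816,.018,.084)])
E
```

```text
time: 10.43
ee_pos: [0.6266, 0.1833, 0.1494]
tool_rot: [0.001, 0.704, 0.001, 0.71]
wrist_force: [0.2, 0.1, -0.1]
gripper_width: 0.994
time: 10.6
ee_pos: [0.6229, 0.1812, 0.1429]
tool_rot: [-0.0, 0.707, -0.0, 0.707]
wrist_force: [0.7, -0.1, -1.5]
gripper_width: 1.002
10.6 [0.6229 0.1812 0.1429] 1.0024553079477534
```

View pics/w4.png

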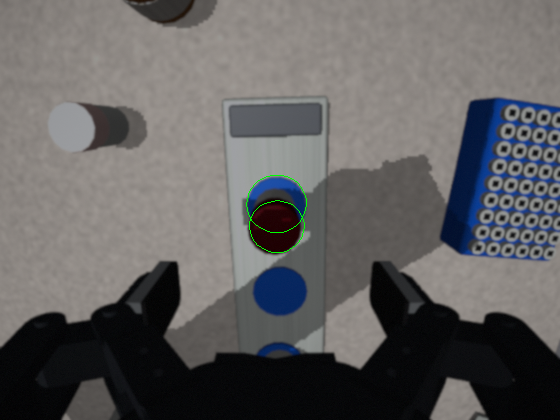

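The dark jar is centred on the last pad: its cap at (277,228) fits the ring. The pale cap shows at (72,127), so I'll measure it from here.

```bash
python3 - <<'E'
from h import *
c,s=wcal(); f=vision.grab_frame("wrist")
m=mask(f,(72,127),10,40); v,u=np.nonzero(m); uv=np.array([u.mean(),v.mean()])
p=fit(uv,.018,(.06,),c,(.48,.25)); print(uv,m.sum(),cv2.contourArea(hull(*p,.018,(.06,),c)),p, fit(np.array([72.,127]),.018,(.06,),c,(.48,.25)))
E
```

```text
[ 68.26115343 131.24410591] 2757 1944.5334862368181 [0.47682249 0.24379845] [0.48006195 0.24663915]
```

```bash
python3 -m inch '[[[0,0,0],[-0.015,0.007,0],1],[[0,0,0],[-0.045,0.02,0],1],[[0,0,0],[-0.08,0.036,0],1],[[0,0,0],[-0.112,0.051,0],1],[[0,0,0],[-0.136,0.062,0],1],[[0,0,0],[-0.144,0.0655,0],1],[[0,0,0],[-0.144,0.0655,-0.01],1],[[0,0,0],[-0.144,0.0655,-0.035],1],[[0,0,0],[-0.144,0.0655,-0.065],1],[[0,0,0],[-0.144,0.0655,-0.095],1],[[0,0,0],[-0.144,0.0655,-0.112],1],[[0,0,0],[-0.144,0.0655,-0.116],1]]'
python3 -m inch '[[[0,0,0],[0,0,0],1],[[0,0,0],[0,0,0],-1],[[0,0,0],[0,0,0],-1],[[0,0,0],[0,0,0],-1],[[0,0,0],[0,0,0],-1],[[0,0,0],[0,0,0],-1],[[0,0,0],[0,0,0],-1],[[0,0,0],[0,0,0],-1]]' 30
```

```text
time: 11.7
ee_pos: [0.4782, 0.244, 0.0227]
tool_rot: [-0.001, 0.709, -0.002, 0.705]
wrist_force: [-0.5, -0.4, -0.0]
gripper_width: 0.999
time: 12.37
ee_pos: [0.4803, 0.2475, 0.0284]
tool_rot: [0.0, 0.706, 0.0, 0.708]
wrist_force: [-0.8, -0.2, 5.4]
gripper_width: 0.409
```

```bash
python3 -m inch '[[[0,0,0],[0,0,0.02],-1],[[0,0,0],[0,0,0.055],-1],[[0,0,0],[0,0,0.09],-1],[[0,0,0],[0.005,-0.01,0.115],-1],[[0,0,0],[0.016,-0.031,0.12],-1],[[0,0,0],[0.031,-0.06,0.12],-1],[[0,0,0],[0.047,-0.091,0.12],-1],[[0,0,0],[0.063,-0.122,0.12],-1],[[0,0,0],[0.079,-0.153,0.12],-1],[[0,0,0],[0.095,-0.184,0.12],-1],[[0,0,0],[0.111,-0.215,0.12],-1],[[0,0,0],[0.127,-0.246,0.12],-1]]'
python3 -m inch '[[[0,0,0],[0.014,-0.028,0],-1],[[0,0,0],[0.024,-0.047,0],-1],[[0,0,0],[0.0284,-0.056,0],-1],[[0,0,0],[0.0284,-0.056,-0.02],-1],[[0,0,0],[0.0284,-0.056,-0.05],-1],[[0,0,0],[0.0284,-0.056,-0.075],-1],[[0,0,0],[0.0284,-0.056,-0.086],-1],[[0,0,0],[0.0284,-0.056,-0.091],-1],[[0,0,0],[0.0284,-0.056,-0.094],-1],[[0,0,0],[0.0284,-0.056,-0.0955],-1],[[0,0,0],[0.0284,-0.056,-0.0955],-1],[[0,0,0],[0.0284,-0.056,-0.0955],-1]]'
```

```text
time: 13.37
ee_pos: [0.6067, -0.0006, 0.1471]
tool_rot: [-0.0, 0.707, 0.0, 0.707]
wrist_force: [-1.0, 0.3, -0.7]
gripper_width: 0.409
time: 14.37
ee_pos: [0.636, -0.0547, 0.0533]
tool_rot: [-0.0, 0.706, 0.0, 0.708]
wrist_force: [-0.0, 0.8, -0.1]
gripper_width: 0.416
```

```bash
python3 -m inch '[[[0,0,0],[0,0,0],-0.1],[[0,0,0],[0,0,0],0],[[0,0,0],[0,0,0],0.3],[[0,0,0],[0,0,0],1],[[0,0,0],[0,0,0],1],[[0,0,0],[0,0,0.01],1],[[0,0,0],[0,0,0.04],1],[[0,0,0],[0,0,0.075],1],[[0,0,0],[0,0,0.0915],1],[[0,0,0],[0,0,0.0915],1],[[0,0,0],[0,0,0.0915],1],[[0,0,0],[0,0,0.0915],1]]'
python3 - <<'E'
from h import *
shot("pics/w5.png",[(.6352,-.0551,.025,.024),(.6352,-.0551,.018,.084),(.4475,-.081,.018,.06)])
E
```

```text
time: 15.37
ee_pos: [0.6342, -0.055, 0.1428]
tool_rot: [-0.0, 0.708, 0.0, 0.707]
wrist_force: [-0.2, 0.1, 0.3]
gripper_width: 0.996
15.3667 [ 0.6342 -0.055   0.1428] 0.9961971911097803
```

View pics/w5.png

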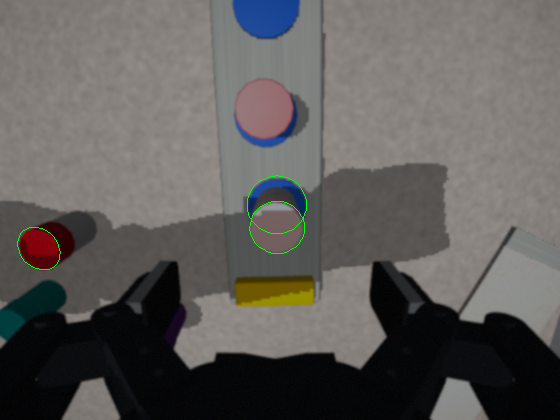

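The pale jar is centred (cap at 277,227 fits), and the red jar's ring fits at (40,248). Last, the red jar.

```bash
python3 -m inch '[[[0,0,0],[-0.015,-0.002,0],1],[[0,0,0],[-0.045,-0.006,0],1],[[0,0,0],[-0.08,-0.011,0],1],[[0,0,0],[-0.115,-0.016,0],1],[[0,0,0],[-0.15,-0.021,0],1],[[0,0,0],[-0.178,-0.025,0],1],[[0,0,0],[-0.1877,-0.026,-0.01],1],[[0,0,0],[-0.1877,-0.026,-0.035],1],[[0,0,0],[-0.1877,-0.026,-0.065],1],[[0,0,0],[-0.1877,-0.026,-0.095],1],[[0,0,0],[-0.1877,-0.026,-0.112],1],[[0,0,0],[-0.1877,-0.026,-0.116],1]]'
python3 -m inch '[[[0,0,0],[0,0,0],1],[[0,0,0],[0,0,0],-1],[[0,0,0],[0,0,0],-1],[[0,0,0],[0,0,0],-1],[[0,0,0],[0,0,0],-1],[[0,0,0],[0,0,0],-1],[[0,0,0],[0,0,0],-1],[[0,0,0],[0,0,0],-1]]' 30
```

```text
time: 16.42
ee_pos: [0.4432, -0.0803, 0.0236]
tool_rot: [0.0, 0.71, 0.001, 0.704]
wrist_force: [-0.3, -0.3, -0.2]
gripper_width: 1.002
time: 17.08
ee_pos: [0.4481, -0.0811, 0.0284]
tool_rot: [-0.0, 0.706, -0.0, 0.708]
wrist_force: [-1.1, -0.3, 6.7]
gripper_width: 0.411
```

```bash
python3 -m inch '[[[0,0,0],[0,0,0.02],-1],[[0,0,0],[0,0,0.055],-1],[[0,0,0],[0,0,0.09],-1],[[0,0,0],[0.008,0.008,0.115],-1],[[0,0,0],[0.025,0.025,0.12],-1],[[0,0,0],[0.048,0.048,0.12],-1],[[0,0,0],[0.072,0.073,0.12],-1],[[0,0,0],[0.096,0.097,0.12],-1],[[0,0,0],[0.12,0.122,0.12],-1],[[0,0,0],[0.144,0.146,0.12],-1],[[0,0,0],[0.165,0.167,0.12],-1],[[0,0,0],[0.1795,0.1818,0.12],-1]]'
python3 -m inch '[[[0,0,0],[0,0,0],-1],[[0,0,0],[0,0,0],-1],[[0,0,0],[0,0,-0.02],-1],[[0,0,0],[0,0,-0.05],-1],[[0,0,0],[0,0,-0.075],-1],[[0,0,0],[0,0,-0.086],-1],[[0,0,0],[0,0,-0.091],-1],[[0,0,0],[0,0,-0.094],-1],[[0,0,0],[0,0,-0.0955],-1],[[0,0,0],[0,0,-0.0955],-1],[[0,0,0],[0,0,-0.0955],-1]]'
python3 -m inch '[[[0,0,0],[0,0,0],-0.1],[[0,0,0],[0,0,0],0],[[0,0,0],[0,0,0],0.3],[[0,0,0],[0,0,0],1],[[0,0,0],[0,0,0],1],[[0,0,0],[0,0,0.01],1],[[0,0,0],[0,0,0.04],1],[[0,0,0],[0,0,0.075],1],[[0,0,0],[0,0,0.11],1],[[0,0,0],[0,0,0.13],1],[[0,0,0],[0,0,0.13],1],[[0,0,0],[0,0,0.13],1]]'
python3 - <<'E'
from h import *
P=[(.6352,-.0551),(.6266,.0196),(.627,.1008),(.6238,.1816)]
shot("pics/w6.png",[(x,y,.018,.084) for x,y in P])
E
```

```text
time: 18.08
ee_pos: [0.6282, 0.1039, 0.1473]
tool_rot: [-0.0, 0.707, 0.002, 0.707]
wrist_force: [-0.4, 0.6, 0.5]
gripper_width: 0.409
time: 19.0
ee_pos: [0.6277, 0.1011, 0.0532]
tool_rot: [0.0, 0.706, 0.0, 0.708]
wrist_force: [0.2, 0.3, -0.3]
gripper_width: 0.411
time: 20.0
ee_pos: [0.6276, 0.1013, 0.1841]
tool_rot: [-0.0, 0.706, 0.0, 0.708]
wrist_force: [0.0, -0.6, -0.8]
gripper_width: 1.0
20.0 [0.6276 0.1013 0.1841] 0.9999349475766305
```

View pics/w6.png

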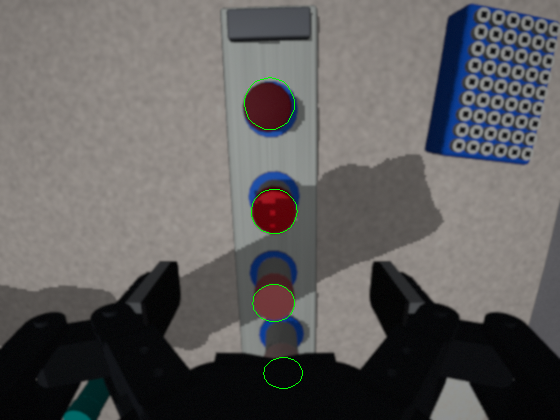

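Dark, red and light caps all fit their rings at (269,104), (274,211) and (273,302); the gripper hides the pale one. A last check from the scene camera before handing in.

```bash
python3 - <<'E'
from h import *
f=vision.grab_frame("scene");c=vision.get_calibration("scene"); o=f[:,:,::-1].copy()
for x,y in [(.6352,-.0551),(.6266,.0196),(.627,.1008),(.6238,.1816)]:
    cv2.polylines(o,[proj(np.c_[ring*.018+[x,y],np.full(40,.084)],c).round().astype(np.int32)],True,(0,255,0),1)
cv2.imwrite("pics/end.png",o)
E
```

```text
(no output)
```

View pics/end.png

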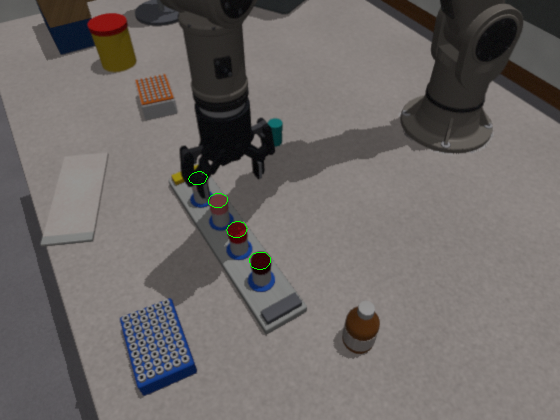

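All four jars stand on the pads in order, upright, with their rings fitting. The bottle is where it was, at (361,328), and the gripper is clear.

```bash
python3 -c "
from bench import bot; print(bot.sign_off())"
```

```text
the job is handed in; nothing more can be done
None
```

I placed all four jars on the rail pads in shade order, with the palest next to the yellow block, and handed the job in at about 20 s of the 88 s allowed.

- **Placing:** in the wrist view after each release, every cap matched the ring predicted for its pad centre to within about 2 mm by eye (limit 12 mm). The jars stood upright.
- **Final scene picture:** it showed the order pale, light, red, dark. The amber bottle looked unmoved. The raised gripper was clear of everything but partly hid the pale jar, so that jar's position rests on the wrist picture taken right after it was placed.
- **Checks that disagreed:** two colour masks took in background when I measured the pale jar, giving positions that I discarded. I used the network outline and a hand-picked pixel instead; those agreed to about 2 mm, and the grasp worked. No other check failed.

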